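# Loosen the knurled ring of the specimen clamp and slide its stop back

## Robot

A 6-joint arm with a two-finger parallel gripper is mounted at the origin on a cart in front of the work surface, level with it; the furniture and walls round the work are solid. World frame = base frame: x ahead of the robot, y to its left, z up, the work surface at z = 0. Lengths are in mm, angles in rad, forces in N, time in s.
With the tool pointing down it reaches from about 350 to 775 mm from the base axis. Payload 7.3 kg.
Tool frame: the origin (TCP) lies midway between the tips of the shut fingers; the grasp point (between the pads) lies 19 mm behind it; z points along the fingers, y is the direction in which the jaws open and shut (so a half turn about z gives the same grasp; the last joint's range is limited). The gripper opens to 92 mm and grips with 3 to 60 N. Pads are 19 mm wide; open, the fingers measure 130 mm over their backs; the gripper's body (75 mm by 190 mm) begins 47 mm behind the grasp point.
Start: joints at [1.095, 0.342, 1.524, -0, 1.275, -0.146], TCP at [170.009, 496.731, 226.741] pointing down, gripper open.
Joint ranges: [-2.53, 2.53], [-0.77, 2.02], [0.04, 2.7], [-1, 4.14], [0.28, 2.66], [-3.11, 3.11]. Speed limits (rad/s): [2.57, 2.57, 3.14, 3.14, 3.14, 3.14].

## Interface

Orientations are given as [roll, pitch, yaw] about the fixed x, y, z axes, in that order (R = Rz(yaw) Ry(pitch) Rx(roll)).
In Python, from plant import sensors, imaging, ticket gives the robot as it stands. The module is installed in compiled form; this text tells all that it offers.
- The arm moves only by the tool arm_command, never from a script. Its argument "increments" is one flat list of numbers, 5 for each row, row after row: the closure, from 0 (fully open) to 1 (shut), then the shift along the tool's x, y, z in mm, then the turn about the tool's z in degrees. In form: [hand, dx, dy, dz, spin, hand, dx, dy, dz, spin, ...]. A call has 1 to 20 rows; each row is the pose to reach, as a shift and turn from the pose commanded when the call began, along the tool's axes at that moment; what a row does not reach only later rows make up. A row lasts 1/8 s, in which the tool goes at most 62.5 mm and 10.7 degrees, less where a joint would pass 70% of its speed; a pose out of reach is approached as far as the arm can. A call with a gripper value outside its range is refused whole. The fingers move at their own pace and stop on an object; the grip force is fixed at half the most. Time passes only in rows, so rows that repeat a pose let the fingers close. It gives the time, the measured TCP pose, the force and the opening at its end, in the units of the state.
- sensors.get_obs(): the state, without advancing time (a new reading comes with each control period).
- imaging.capture(name): name is "scene" or "top" or "wrist"; returns the picture (400x640x3 uint8, blue, green, red); there is no depth.
- imaging.calibration(name): a dict with "fx", "fy", "cx", "cy" (pixels), "D" ([k1, k2, p1, p2, k3] as OpenCV has them; the pictures are not rectified), "world_to_cam" (4x4, takes a point from world to camera coordinates); the wrist camera has in their place "hand_eye" (4x4, takes a point from camera to tool coordinates, whose origin is the TCP and whose axes are the flange's). Camera axes: x right, y down, z forward; pixel columns grow to the right and rows downward; lengths in mm; the calibration is good to about 2 mm. A picture is of the moment at which its call begins: read the wrist's pose just before it. calibration takes no time and is no camera call.
- ticket.close_job(): hands the job in, once; it reports no verdict.
The state is a dict: "time": time; "joint_positions": joint angles; "dq": joint speeds; "tau": joint torques, N m; "tool_pos": TCP position; "tcp_rot": TCP orientation; "contact_force": force on the tool from outside, world axes, zero at the start; "moment": the same for the moment, N m; "grip_width": finger opening in mm.
Only numpy, scipy, OpenCV 4.12 (cv2) and the standard library are available. Lean on these libraries where they do the work, as an engineer would, in place of code of your own. Each camera call takes 0.05 s, during which the arm holds its last target. There are 200 camera calls.

## Task

Free the moulded specimen held in the bench clamp: roll the big knurled locking ring round with a fingertip on its rim, anticlockwise seen from above, for two full turns (no more than a quarter turn over or under), and only then push the square stop plate with a fingertip straight away from the specimen, towards the ring, until it is fully back. Grip and lift nothing; leave the specimen standing in its place on the clamp and the loose things round it where they are.

Things in the scene. Friction and masses are not known exactly. Their poses are not given: they have to be found in the camera images.
- clamp: fixed clamp, all below 75 mm. Base plate 190 x 90 x 10 mm, long along own x; origin on the bench, own z up. Along +x: anvil block (x -84 to -70 mm, top at 28 mm), specimen, stop plate with sleeve and bar (axis at 24 mm, sleeve 22 and bar 14 mm thick; the bar sticks out past the column), column 52 mm across at x = 60 mm under the ring. Round the ring a finger has room down to z = 40 mm
- ring_axis (a point): centre of the locking ring on its upright axis, half-way up, 56 mm above the bench, at clamp x = +60 mm. Dark steel, 80 mm across over 24 upright rounded ribs, 20 mm high (z 46 to 66 mm); a plain cap 30 mm across stands 6 mm above it. A bright mark on its upper face points to the stop plate, in line with the fixed line on the cap, at every whole number of turns
- lock_ring (a joint): turn of the locking ring (rad): 0 = tight, as at the start; grows anticlockwise seen from above, 6.283 per full turn, end stop at three turns; it cannot go below 0. It turns by friction or by the ribs: about 2 N along the rim moves it, it stays where it is left and does not rise
- stop_face (a point): point on the stop plate's face towards the specimen, on its middle line, 50 mm above the bench. The steel plate is 8 mm thick, 50 mm wide, from z = 12 to 62 mm, square to the clamp's x. Above the specimen's top (z = 31 mm) the face is free and can be pushed there
- stop_slide (a joint): travel of the stop plate along the clamp's own +x (m): 0 = against the specimen, as at the start, 0.030 = fully back, its sleeve against the column. About 3 N slides it; it stays where it is left
- specimen: black round moulded specimen, 30 mm across, 21 mm high, standing loose on the clamp's base between anvil and stop plate. Origin at the centre of its underside
- nest (a point): the specimen's place on the top of the clamp's base plate, 10 mm above the bench, 55 mm along the clamp's own -x; axes as the clamp's
- loupe: black round stand loupe, 37 mm across, 34 mm high, on the bench beside the clamp; to be left alone. Origin at the centre of its underside
- magnet_pot: round pot magnet with knob, 32 mm across, 27 mm high, on the bench beside the clamp, on the other side from the loupe; to be left alone. Origin at the centre of its underside
- mount_1: loose round moulded specimen, 30 mm across, 21 mm high, on the bench to the left of the clamp; to be left alone. Origin at the centre of its underside
- mount_2: loose round moulded specimen, 30 mm across, 21 mm high, on the bench to the left of the clamp; to be left alone. Origin at the centre of its underside
- indenter_0: small dark mushroom-shaped indenter, 23 mm across, 36 mm high, on the bench to the left of the clamp; to be left alone. Origin at the centre of its underside
Not all that is in view belongs to the job. What is shaped like the specimen but green, purple or yellow is not meant.

How it is judged:
By the outcome, as a careful person would: the job done as asked, in the order asked, and still so for the second after the job is handed in, with the robot touching nothing.
It also fails if it takes over 67 s, if anything falls off the work surface, if the arm or the gripper's body presses on something with over 40 N, if the wrist force passes 120 N, or if a joint passes its speed limit or range.

## Working session

There is one attempt and no reset: what is moved stays moved. The work goes in short steps, Python scripts to look and compute and a tool call to move; the robot and the scene stay as the last step left them, time stands still between calls to the robot, and variables do not carry over. Pictures are saved under pics/ and viewed, about 8 in all and at most 12, crops included, and the job is handed in when it is done.

Besides the shell and the picture viewer there is one more tool, called after ">>>" as name(argument=value, ...) on one line, values as JSON. arm_command: Moves the arm, as the interface text tells. Its arguments: {"type":"object","properties":{"increments":{"type":"array","items":{"type":"number"}}},"required":["increments"]}

```bash
mkdir -p pics; ls
python3 - <<'E'
from plant import sensors, imaging
import cv2, numpy as np
o=sensors.get_obs();print(o)
for n in ("scene","top"):
    im=imaging.capture(n);cv2.imwrite(f"pics/{n}0.png",im)
    c=imaging.calibration(n);print(n,c)
print(imaging.calibration("wrist"))
E
```

```text
pics
{'time': 0.0, 'joint_positions': array([ 1.09495487e+00,  3.42706320e-01,  1.52500554e+00,  1.26519624e-05,
        1.27537108e+00, -1.46021757e-01]), 'dq': array([-0.00083352, -0.00073963,  0.00076451, -0.00068289,  0.00148807,
        0.0016848 ]), 'tau': array([-1.24838614e-03, -4.31241775e+01, -2.44222248e+01,  7.15914136e-02,
        5.58489596e-02, -1.00521468e-04]), 'tool_pos': array([169.83714064, 496.35456648, 226.05747126]), 'tcp_rot': array([-3.14011999e+00, -2.28810375e-04,  2.81176909e+00]), 'contact_force': array([-0.94679779,  0.19155152, -0.2037719 ]), 'moment': array([-0.06078262, -0.03750314,  0.0369379 ]), 'grip_width': 91.9176599573134}
scene {'fx': 405.20322558016204, 'fy': 405.20322558016204, 'cx': 317.98448215393387, 'cy': 195.93094103243638, 'D': array([-0.01598321,  0.        ,  0.        ,  0.        ,  0.        ]), 'world_to_cam': array([[ 6.07093395e-01, -7.94582466e-01, -8.73576587e-03,
        -3.19457560e+02],
       [-4.69316794e-01, -3.49662548e-01, -8.10850078e-01,
         3.26331436e+02],
       [ 6.41232685e-01,  4.96361569e-01, -5.85188719e
[... 492 characters left out ...]
[ 1.78391970e-01, -2.79327392e-02, -9.83562945e-01,
         8.22490437e+02],
       [ 0.00000000e+00,  0.00000000e+00,  0.00000000e+00,
         1.00000000e+00]])}
{'fx': 292.59506116579047, 'fy': 292.59506116579047, 'cx': 319.19430037912764, 'cy': 201.601008967117, 'D': array([-0.05556281,  0.        ,  0.        ,  0.        ,  0.        ]), 'hand_eye': array([[-5.51242633e-04, -9.63975540e-01, -2.65990328e-01,
         7.15164800e+01],
       [ 9.99999149e-01, -8.45912922e-04,  9.93258677e-04,
        -6.68237756e-01],
       [-1.18248173e-03, -2.65989555e-01,  9.63975186e-01,
        -1.57328607e+02],
       [ 0.00000000e+00,  0.00000000e+00,  0.00000000e+00,
         1.00000000e+00]])}
```

View pics/top0.png

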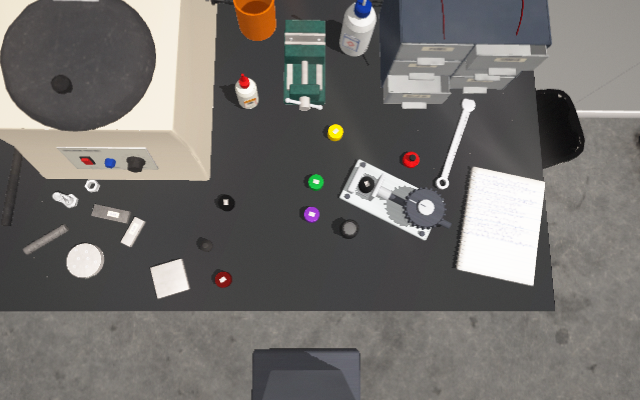

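View pics/scene0.png

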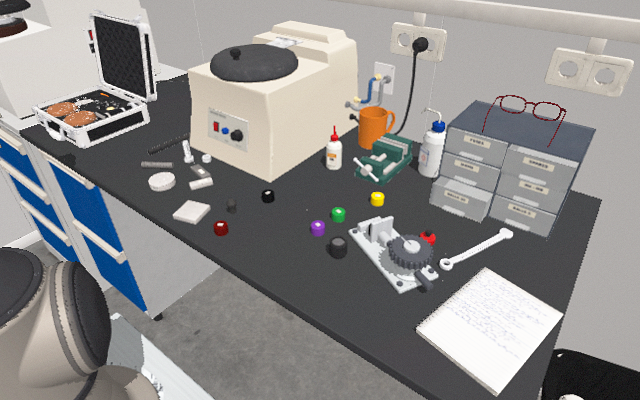

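The top view shows the ring cap at about (426,207), the specimen at (367,184), the loupe at (349,229) and the red magnet pot at (411,159). Next I'll compute positions and view an enlarged crop.

```bash
cat > h.py <<'E'
import numpy as np, cv2
from plant import sensors, imaging
from scipy.spatial.transform import Rotation as R
def cam(name,obs=None):
    c=imaging.calibration(name);K=np.array([[c["fx"],0,c["cx"]],[0,c["fy"],c["cy"]],[0,0,1]])
    if name=="wrist":
        T=np.eye(4);T[:3,:3]=R.from_euler("xyz",obs["tcp_rot"]).as_matrix();T[:3,3]=obs["tool_pos"]
        W=np.linalg.inv(T@c["hand_eye"])
    else: W=c["world_to_cam"]
    return K,c["D"],W
def px2w(C,uv,z):
    K,D,W=C;p=cv2.undistortPoints(np.array([[uv]],float),K,D)[0,0]
    r=W[:3,:3].T@np.array([p[0],p[1],1]);o=-W[:3,:3].T@W[:3,3]
    return (o+r*(z-o[2])/r[2])[:2]
def w2px(C,P):
    K,D,W=C;return cv2.projectPoints(np.array(P,float).reshape(-1,1,3),cv2.Rodrigues(W[:3,:3])[0],W[:3,3],K,D)[0][:,0]
E
python3 - <<'E'
from h import *
C=cam("top")
for n,uv,z in [("ring",(426,207),72),("spec",(367,184),31),("loupe",(349,229),34),("magnet",(411,159),27),("green",(316,182),21)]: print(n,px2w(C,uv,z).round(1))
im=cv2.imread("pics/top0.png")[140:260,320:480]
cv2.imwrite("pics/top0c.png",cv2.resize(im,None,fx=5,fy=5,interpolation=cv2.INTER_CUBIC))
E
```

```text
ring [ 536.5 -204.8]
spec [ 587.5 -102.6]
loupe [499.  -65.9]
magnet [ 639.5 -191.7]
green [592.8  -3.5]
```

View pics/top0c.png

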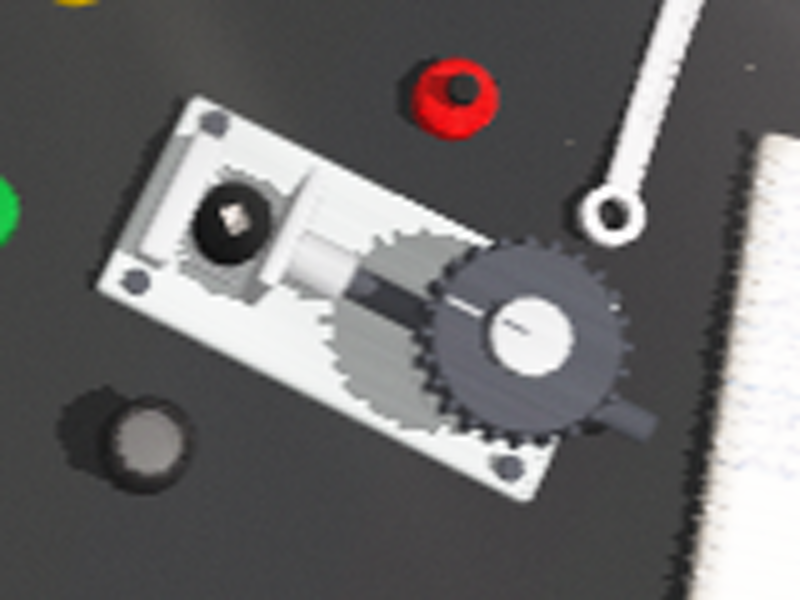

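The crop shows the mark and the cap line aligned. The clamp +x axis runs from the specimen to the ring, at about -116.6° in world yaw. I'll shut the fingers and move to a hover beside the ring.

>>> arm_command(increments=[1, -31, -24, 3, 10, 1, -62, -49, 7, 20, 1, -94, -73, 11, 30, 1, -125, -98, 15, 40, 1, -156, -122, 19, 50, 1, -187, -147, 22, 60, 1, -218, -171, 26, 70, 1, -250, -196, 30, 80, 1, -281, -220, 34, 90, 1, -312, -245, 38, 100, 1, -343, -269, 41, 110, 1, -374, -294, 45, 120, 1, -406, -318, 49, 130, 1, -437, -343, 53, 140, 1, -468, -367, 57, 150, 1, -499, -391, 60, 160, 1, -530, -416, 64, 170, 1, -562, -440, 68, 180, 1, -593, -465, 72, 190, 1, -624, -489, 76, 200])

```text
time: 2.6
tool_pos: [602.3, -169.1, 150.0]
tcp_rot: [3.141, 0.001, -0.685]
contact_force: [1.6, -0.2, -0.7]
grip_width: 0.4
```

>>> arm_command(increments=[1, 0, 0, 0, 10, 1, 0, 0, 0, 20, 1, 0, 0, 0, 30, 1, 0, 0, 0, 40, 1, 0, 0, 0, 50, 1, 0, 0, 0, 61, 1, 0, 0, 0, 61])

```text
time: 3.48
tool_pos: [601.8, -167.9, 150.2]
tcp_rot: [3.141, 0.0, -1.742]
contact_force: [0.3, 0.3, -0.5]
grip_width: -0.1
```

Run:
```python
from h import *
o=sensors.get_obs();im=imaging.capture("wrist");cv2.imwrite("pics/w1.png",im)
np.save("o1.npy",o,allow_pickle=True)
print(o["time"],o["tool_pos"],np.degrees(o["tcp_rot"]),o["joint_positions"],o["contact_force"],o["grip_width"])
print(w2px(cam("wrist",o),[[536.5,-204.8,72]]))
```

```text
3.475 [ 601.78135531 -167.90826244  150.21690344] [ 1.79947046e+02  1.72892978e-02 -9.98142780e+01] [-3.94736818e-01  5.87914361e-01  1.33866212e+00  9.53969982e-05
  1.21598428e+00  2.91811398e+00] [ 0.26244583  0.31981868 -0.52437156] -0.05153329208983559
[[391.36629339 152.74765548]]
```

View pics/w1.png

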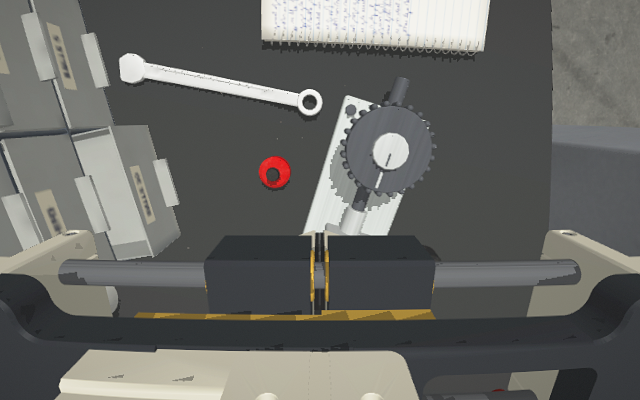

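The cap is at (391,151), against a predicted (391,153), so the position is good to about 1.5 mm. I need to see the fingertip shape next. I'll also fit the ring centre from the image.

Run:
```python
from h import *
o=np.load("o1.npy",allow_pickle=True).item();C=cam("wrist",o);im=cv2.imread("pics/w1.png")
hsv=cv2.cvtColor(im,cv2.COLOR_BGR2HSV)
m=(im.min(2)>150).astype(np.uint8);n,l,s,c=cv2.connectedComponentsWithStats(m)
i=l[143,391];print("cap",s[i],c[i],px2w(C,c[i],72))
def toolpx(P): 
    T=np.eye(4);T[:3,:3]=R.from_euler("xyz",o["tcp_rot"]).as_matrix();T[:3,3]=o["tool_pos"]
    P=np.array(P,float);return w2px(C,P@T[:3,:3].T+T[:3,3])
print(toolpx([[9.5,19,0],[9.5,-19,0],[-9.5,19,0],[9.5,19,-66],[0,0,0]]))
print("magnet",px2w(C,(274,173),27))
a=cv2.resize(im[215:325,190:450],None,fx=3,fy=3,interpolation=cv2.INTER_CUBIC)
b=cv2.resize(im[80:235,300:450],None,fx=1.8,fy=1.8)
can=np.zeros((330+280,780,3),np.uint8);can[:330]=a;can[330:330+b.shape[0],:b.shape[1]]=b
cv2.imwrite("pics/w1c.png",can[:600])
```

```text
cap [ 373  133   36   36 1016] [390.55314961 150.39566929] [ 536.9390717  -206.77426091]
[[352.01552405 233.40069569]
 [286.04430836 233.41873288]
 [351.01717587 263.22678418]
 [371.47549377 301.14074376]
 [319.03830138 248.59493578]]
magnet [ 640.89822152 -198.23159521]
```

View pics/w1c.png

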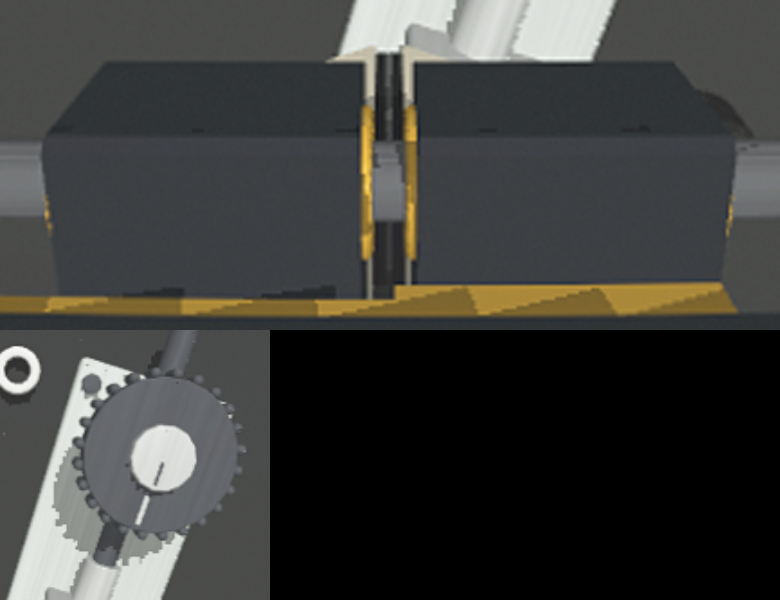

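The fingertips are pale wedges, about ±11 mm wide in tool y at the front edge (crop x≈328–445). The ribs are small rounded posts, so a fingertip corner will engage between them. I'll descend beside the ring and touch it.

>>> arm_command(increments=[1, 0, 0, 30, 0, 1, 0, 0, 60, 0, 1, 0, 0, 90, 0, 1, 0, 0, 102, 0, 1, 4, 5, 102, 0, 1, 8, 10, 102, 0, 1, 8, 10, 102, 0])

```text
time: 4.4
tool_pos: [590.9, -174.8, 50.0]
tcp_rot: [-3.14, -0.0, -1.744]
contact_force: [0.2, -0.5, -0.3]
grip_width: 1.0
```

>>> arm_command(increments=[1, 1, 1.2, 0, 0, 1, 2, 2.4, 0, 0, 1, 2, 2.4, 0, 0])

```text
time: 4.78
tool_pos: [588.1, -175.7, 48.8]
tcp_rot: [-3.142, 0.0, -1.743]
contact_force: [0.1, 0.7, -0.1]
grip_width: 0.4
```

>>> arm_command(increments=[1, 0.7, 0.8, 0, 0, 1, 1.3, 1.6, 0, 0, 1, 1.3, 1.6, 0, 0])

```text
time: 5.15
tool_pos: [586.2, -176.7, 48.7]
tcp_rot: [3.142, 0.0, -1.744]
contact_force: [0.7, -0.5, -0.8]
grip_width: 0.3
```

>>> arm_command(increments=[1, 0.7, 0.8, 0, 0, 1, 1.3, 1.6, 0, 0, 1, 1.3, 1.6, 0, 0])

```text
time: 5.52
tool_pos: [585.0, -177.6, 48.9]
tcp_rot: [-3.14, 0.0, -1.744]
contact_force: [2.9, 1.7, -1.0]
grip_width: 0.5
```

Contact was made at r≈56. I'll compute the orbit table, which is the same for every call because it is in tool axes.

```bash
cat > orb.py <<'E'
import numpy as np, sys
# orbit table: cx cy = ring centre in tool axes (commanded), din=extra press, step deg, n rows, spin sign
def tab(c,din,step,n,last=1):
    c=np.array(c,float);v=-c;r=np.hypot(*v);rows=[]
    for k in range(1,n+1):
        a=np.radians(-step*k);M=np.array([[np.cos(a),-np.sin(a)],[np.sin(a),np.cos(a)]])
        d=M@(v*(r-din*min(1,k/2))/r)-v
        rows.append([1,round(d[0],1),round(d[1],1),0,-step*k])
    print(*[", ".join(map(str,x)) for x in rows],sep=", ")
if __name__=="__main__":
    a=list(map(float,sys.argv[1:])); tab(a[:2],a[2],a[3],int(a[4]))
E
python3 orb.py 36 42.7 1.2 8 6; echo; python3 orb.py 35 42 0 10 20
```

```text
1, -5.1, 5.8, 0, -8.0, 1, -9.4, 12.2, 0, -16.0, 1, -13.2, 18.9, 0, -24.0, 1, -16.0, 25.9, 0, -32.0, 1, -17.8, 33.3, 0, -40.0, 1, -18.6, 40.9, 0, -48.0

1, -6.8, 6.7, 0, -10.0, 1, -12.3, 14.5, 0, -20.0, 1, -16.3, 23.1, 0, -30.0, 1, -18.8, 32.3, 0, -40.0, 1, -19.7, 41.8, 0, -50.0, 1, -18.9, 51.3, 0, -60.0, 1, -16.4, 60.5, 0, -70.0, 1, -12.4, 69.2, 0, -80.0, 1, -7.0, 77.0, 0, -90.0, 1, -0.3, 83.8, 0, -100.0, 1, 7.5, 89.3, 0, -110.0, 1, 16.1, 93.3, 0, -120.0, 1, 25.3, 95.8, 0, -130.0, 1, 34.8, 96.7, 0, -140.0, 1, 44.3, 95.9, 0, -150.0, 1, 53.5, 93.4, 0, -160.0, 1, 62.2, 89.4, 0, -170.0, 1, 70.0, 84.0, 0, -180.0, 1, 76.8, 77.3, 0, -190.0, 1, 82.3, 69.5, 0, -200.0
```

>>> arm_command(increments=[1, -5.1, 5.8, 0, -8.0, 1, -9.4, 12.2, 0, -16.0, 1, -13.2, 18.9, 0, -24.0, 1, -16.0, 25.9, 0, -32.0, 1, -17.8, 33.3, 0, -40.0, 1, -18.6, 40.9, 0, -48.0])

```text
time: 6.28
tool_pos: [547.5, -151.2, 48.8]
tcp_rot: [-3.14, 0.001, -0.901]
contact_force: [2.9, 5.1, 1.0]
grip_width: 0.3
```

```bash
cat > look.py <<'E'
from h import *
import sys
o=sensors.get_obs();im=imaging.capture("wrist");cv2.imwrite(f"pics/{sys.argv[1]}.png",im)
c=np.array([536.7,-205.8]);C=cam("wrist",o)
f=o["contact_force"];d=c-o["tool_pos"][:2];r=np.hypot(*d);u=d/r
y=o["tcp_rot"][2];x=np.array([np.cos(y),np.sin(y)]);yy=np.array([np.sin(y),-np.cos(y)])
print("t",o["time"],"pos",o["tool_pos"].round(1),"yaw",np.degrees(y).round(1),"r",r.round(1),"ctool",(d@x).round(1),(d@yy).round(1),"Frad(out)",(-f[:2]@u).round(1),"Ftan ccw",(f[0]*-u[1]*-1+f[1]*u[0]*-1).round(1),"q6",o["joint_positions"][5].round(2))
# rectified top view of ring plane z=66 by wrist camera, 4 px/mm, world x up, y left
g=np.arange(-50,50,.25);X,Y=np.meshgrid(g,g)
P=np.stack([c[0]-Y.ravel(),c[1]-X.ravel(),np.full(X.size,66.)],1)
uv=w2px(C,P).astype(np.float32).reshape(len(g),len(g),2)
t=cv2.remap(im,uv,None,cv2.INTER_LINEAR);cv2.imwrite(f"pics/{sys.argv[1]}r.png",t)
pol=cv2.cvtColor(cv2.warpPolar(t,(200,360),(200,200),200,cv2.WARP_POLAR_LINEAR),cv2.COLOR_BGR2GRAY)
# columns=radius px ; mark seen at r 20..34 mm
s=pol[:,88:132].astype(float).mean(1);k=np.argsort(-s)[:6]
# image angle (cw from right, right=-y): world dir = (-sin a, -cos a)
for i in k:
    a=np.radians(i);print(int(np.degrees(np.arctan2(-np.cos(a),-np.sin(a)))),int(s[i]),end=" | ")
print("median",np.median(s))
E
python3 look.py a1
```

```text
t 6.275 pos [ 547.5 -151.2   48.8] yaw -51.6 r 55.7 ctool 36.1 42.4 Frad(out) 5.6 Ftan ccw -1.8 q6 2.07
-86 95 | -88 94 | -85 94 | -39 94 | -39 94 | -89 94 | median 90.44318181818181
```

Run:
```python
import cv2,numpy as np
a=cv2.imread("pics/a1.png");r=cv2.imread("pics/a1r.png")
a=cv2.resize(a[0:260,150:550],None,fx=1,fy=1)
can=np.zeros((400,800,3),np.uint8);can[:260,:400]=a;can[:,400:]=r
cv2.imwrite("pics/a1v.png",can)
```

```text
(no output)
```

View pics/a1v.png

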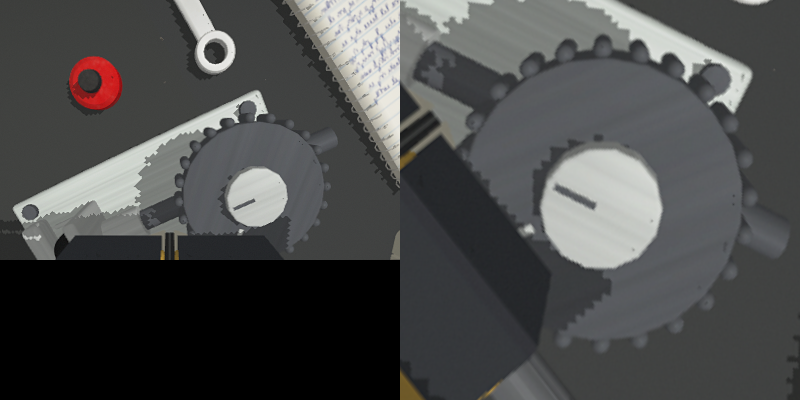

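The rectified view shows the cap line pointing to the plate. The ring mark, at about (527,231), has turned about 42° anticlockwise after a 48° orbit, so the ring follows the fingertip. Continuing.

>>> arm_command(increments=[1, -6.8, 6.7, 0, -10.0, 1, -12.3, 14.5, 0, -20.0, 1, -16.3, 23.1, 0, -30.0, 1, -18.8, 32.3, 0, -40.0, 1, -19.7, 41.8, 0, -50.0, 1, -18.9, 51.3, 0, -60.0, 1, -16.4, 60.5, 0, -70.0, 1, -12.4, 69.2, 0, -80.0])

```text
time: 7.32
tool_pos: [484.6, -185.1, 48.7]
tcp_rot: [-3.14, 0.001, 0.495]
contact_force: [-0.3, 3.2, 0.9]
grip_width: 0.4
```

```bash
python3 look.py a2
```

```text
t 7.325 pos [ 484.6 -185.1   48.7] yaw 28.4 r 56.1 ctool 36.0 43.0 Frad(out) 1.5 Ftan ccw -2.8 q6 0.56
97 105 | 96 104 | 93 104 | 94 104 | 98 104 | 95 103 | median 68.69318181818181
```

```bash
python3 orb.py 35.3 42.3 0.8 10 9
```

```text
1, -6.5, 7.0, 0, -10.0, 1, -11.6, 15.0, 0, -20.0, 1, -15.7, 23.6, 0, -30.0, 1, -18.1, 32.7, 0, -40.0, 1, -19.0, 42.2, 0, -50.0, 1, -18.2, 51.6, 0, -60.0, 1, -15.8, 60.7, 0, -70.0, 1, -11.8, 69.3, 0, -80.0, 1, -6.4, 77.1, 0, -90.0
```

>>> arm_command(increments=[1, -6.5, 7.0, 0, -10.0, 1, -11.6, 15.0, 0, -20.0, 1, -15.7, 23.6, 0, -30.0, 1, -18.1, 32.7, 0, -40.0, 1, -19.0, 42.2, 0, -50.0, 1, -18.2, 51.6, 0, -60.0, 1, -15.8, 60.7, 0, -70.0, 1, -11.8, 69.3, 0, -80.0, 1, -6.4, 77.1, 0, -90.0])

```text
time: 8.5
tool_pos: [515.1, -257.3, 48.6]
tcp_rot: [-3.139, -0.0, 2.063]
contact_force: [-3.3, -1.4, 0.7]
grip_width: 0.5
```

```bash
python3 look.py a3
python3 - <<'E'
import cv2,numpy as np
cv2.imwrite("pics/v3.png",np.hstack([cv2.imread("pics/a2r.png"),cv2.imread("pics/a3r.png")]))
E
```

```text
t 8.5 pos [ 515.1 -257.3   48.6] yaw 118.2 r 55.8 ctool 35.2 43.3 Frad(out) 2.5 Ftan ccw -2.5 q6 -1.09
157 110 | 160 110 | 163 110 | 158 110 | 154 110 | 159 110 | median 107.47727272727273
```

View pics/v3.png

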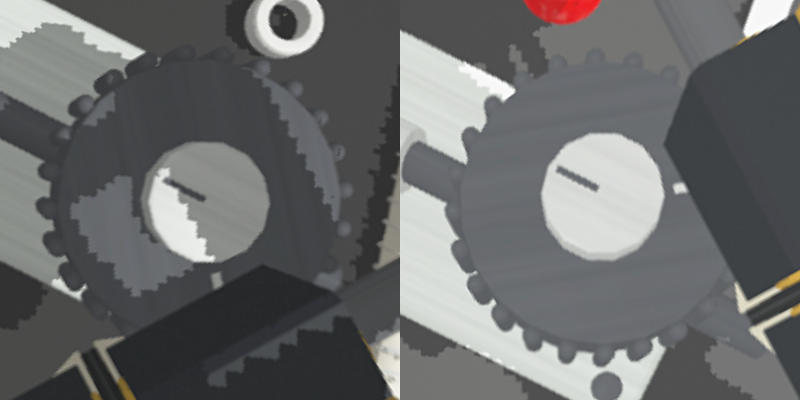

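In the left picture the mark is at (217,281), about 124° turned. In the right one it is at (680,188), about 212°. The ring follows the orbit (128° and 218°) with about 5° of lag.

```bash
python3 orb.py 34.8 42.6 0.3 9.5 12
```

```text
1, -6.4, 6.4, 0, -9.5, 1, -11.7, 13.8, 0, -19.0, 1, -15.8, 21.9, 0, -28.5, 1, -18.6, 30.5, 0, -38.0, 1, -19.8, 39.5, 0, -47.5, 1, -19.6, 48.6, 0, -57.0, 1, -17.9, 57.4, 0, -66.5, 1, -14.7, 65.9, 0, -76.0, 1, -10.2, 73.8, 0, -85.5, 1, -4.4, 80.8, 0, -95.0, 1, 2.4, 86.7, 0, -104.5, 1, 10.2, 91.5, 0, -114.0
```

>>> arm_command(increments=[1, -6.4, 6.4, 0, -9.5, 1, -11.7, 13.8, 0, -19.0, 1, -15.8, 21.9, 0, -28.5, 1, -18.6, 30.5, 0, -38.0, 1, -19.8, 39.5, 0, -47.5, 1, -19.6, 48.6, 0, -57.0, 1, -17.9, 57.4, 0, -66.5, 1, -14.7, 65.9, 0, -76.0, 1, -10.2, 73.8, 0, -85.5, 1, -4.4, 80.8, 0, -95.0, 1, 2.4, 86.7, 0, -104.5, 1, 10.2, 91.5, 0, -114.0])

```text
time: 10.05
tool_pos: [592.9, -204.6, 48.9]
tcp_rot: [-3.139, 0.0, -2.233]
contact_force: [2.6, -1.5, -1.3]
grip_width: 0.6
```

```bash
python3 look.py a4
python3 - <<'E'
from h import *
im=imaging.capture("top")[150:270,340:480];cv2.imwrite("pics/v4.png",np.hstack([cv2.imread("pics/a4r.png"),cv2.resize(im,(400,343)) if 0 else cv2.copyMakeBorder(cv2.resize(im,(400,343),interpolation=cv2.INTER_CUBIC),0,57,0,0,cv2.BORDER_CONSTANT)]))
E
python3 orb.py 34.8 42.6 0 9.5 1 >/dev/null
```

```text
t 10.05 pos [ 592.9 -204.6   48.9] yaw -127.9 r 56.2 ctool 35.4 43.6 Frad(out) 2.6 Ftan ccw -1.6 q6 -2.93
-84 100 | -85 100 | -83 100 | -117 100 | -84 100 | -117 100 | median 97.5
```

View pics/v4.png

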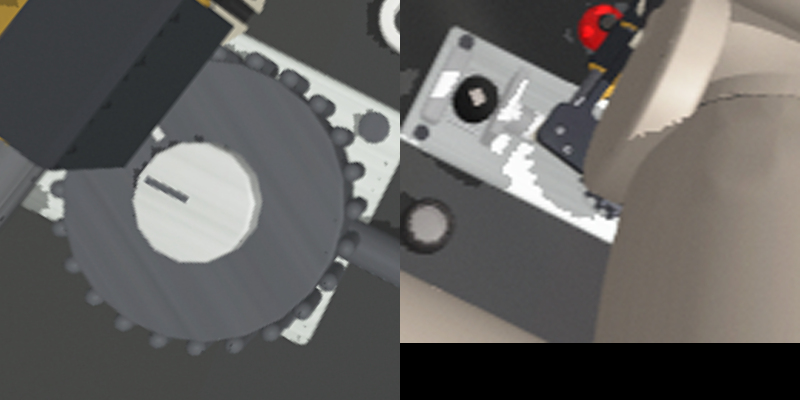

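The mark is at (158,131), about 327° turned. The top view shows the specimen and neighbours undisturbed. Next: back off, lift, and unwind the wrist.

>>> arm_command(increments=[1, -3, -4, 0, 0, 1, -6.3, -7.8, -10, 0, 1, -6.3, -7.8, -40, 10, 1, -6.3, -7.8, -40, 20, 1, -6.3, -7.8, -40, 30, 1, -6.3, -7.8, -40, 40, 1, -6.3, -7.8, -40, 50, 1, -6.3, -7.8, -40, 60, 1, -6.3, -7.8, -40, 70, 1, -6.3, -7.8, -40, 80, 1, -6.3, -7.8, -40, 90, 1, -6.3, -7.8, -40, 100, 1, -6.3, -7.8, -40, 110, 1, -6.3, -7.8, -40, 120, 1, -6.3, -7.8, -40, 130, 1, -6.3, -7.8, -40, 140, 1, -6.3, -7.8, -40, 150, 1, -6.3, -7.8, -40, 160, 1, -6.3, -7.8, -40, 170, 1, -6.3, -7.8, -40, 180])

```text
time: 12.65
tool_pos: [602.1, -204.3, 89.4]
tcp_rot: [3.141, -0.0, 0.901]
contact_force: [-0.8, -0.7, -0.6]
grip_width: 0.4
```

>>> arm_command(increments=[1, 2, -3, 0, 10, 1, 4, -6, 0, 20, 1, 6, -9, 0, 30, 1, 8, -12, 0, 40, 1, 10, -15, 0, 50, 1, 12, -18, 0, 60, 1, 14, -20, 0, 70, 1, 16, -22, 0, 80, 1, 18, -24, 0, 90, 1, 19.3, -26.4, 0, 100, 1, 19.3, -26.4, 0, 110, 1, 19.3, -26.4, 0, 120, 1, 19.3, -26.4, 0, 130, 1, 19.3, -26.4, 0, 140, 1, 19.3, -26.4, 0, 150, 1, 19.3, -26.4, 0, 152, 1, 19.3, -26.4, 20, 152, 1, 19.3, -26.4, 40, 152, 1, 19.3, -26.4, 40, 152])

```text
time: 15.02
tool_pos: [592.0, -172.3, 47.5]
tcp_rot: [3.138, 0.001, -1.743]
contact_force: [0.2, 0.5, -0.6]
grip_width: 0.4
```

```bash
python3 look.py b0
```

```text
t 15.025 pos [ 592.  -172.3   47.5] yaw -99.8 r 64.6 ctool 42.4 48.7 Frad(out) 0.5 Ftan ccw 0.3 q6 2.91
35 223 | 33 222 | 36 219 | 32 210 | 37 172 | 32 156 | median 108.06818181818181
```

The detected mark is now at 35°, with the plate direction at 63°, so the ring has turned about 331°. Second stroke next.

```bash
python3 - <<'E'
import numpy as np
c=np.array([34.9,42.6]);s=np.array([7.3,6.1])
for st,n in((10,17),):
    out="1, 3.6, 3, 0, 0, 1, 7.3, 6.1, 0, 0"
    for k in range(1,n+1):
        a=np.radians(-st*k);M=np.array([[np.cos(a),-np.sin(a)],[np.sin(a),np.cos(a)]]);d=s-M@c+c
        out+=f", 1, {d[0]:.1f}, {d[1]:.1f}, 0, {-st*k}"
    print(out)
E
python3 orb.py 34.8 42.6 0 10 17
```

```text
1, 3.6, 3, 0, 0, 1, 7.3, 6.1, 0, 0, 1, 0.4, 12.8, 0, -10, 1, -5.2, 20.6, 0, -20, 1, -9.3, 29.3, 0, -30, 1, -11.9, 38.5, 0, -40, 1, -12.9, 48.1, 0, -50, 1, -12.1, 57.6, 0, -60, 1, -9.8, 66.9, 0, -70, 1, -5.8, 75.7, 0, -80, 1, -0.4, 83.6, 0, -90, 1, 6.3, 90.5, 0, -100, 1, 14.1, 96.1, 0, -110, 1, 22.8, 100.2, 0, -120, 1, 32.0, 102.8, 0, -130, 1, 41.6, 103.8, 0, -140, 1, 51.1, 103.0, 0, -150, 1, 60.4, 100.7, 0, -160, 1, 69.2, 96.7, 0, -170
1, -6.9, 6.7, 0, -10.0, 1, -12.5, 14.5, 0, -20.0, 1, -16.6, 23.1, 0, -30.0, 1, -19.2, 32.3, 0, -40.0, 1, -20.2, 41.9, 0, -50.0, 1, -19.5, 51.4, 0, -60.0, 1, -17.1, 60.7, 0, -70.0, 1, -13.2, 69.5, 0, -80.0, 1, -7.8, 77.4, 0, -90.0, 1, -1.1, 84.3, 0, -100.0, 1, 6.7, 89.9, 0, -110.0, 1, 15.3, 94.0, 0, -120.0, 1, 24.5, 96.6, 0, -130.0, 1, 34.1, 97.6, 0, -140.0, 1, 43.6, 96.9, 0, -150.0, 1, 52.9, 94.5, 0, -160.0, 1, 61.7, 90.6, 0, -170.0
```

>>> arm_command(increments=[1, 3.6, 3, 0, 0, 1, 7.3, 6.1, 0, 0, 1, 0.4, 12.8, 0, -10, 1, -5.2, 20.6, 0, -20, 1, -9.3, 29.3, 0, -30, 1, -11.9, 38.5, 0, -40, 1, -12.9, 48.1, 0, -50, 1, -12.1, 57.6, 0, -60, 1, -9.8, 66.9, 0, -70, 1, -5.8, 75.7, 0, -80, 1, -0.4, 83.6, 0, -90, 1, 6.3, 90.5, 0, -100, 1, 14.1, 96.1, 0, -110, 1, 22.8, 100.2, 0, -120, 1, 32.0, 102.8, 0, -130, 1, 41.6, 103.8, 0, -140, 1, 51.1, 103.0, 0, -150, 1, 60.4, 100.7, 0, -160, 1, 69.2, 96.7, 0, -170])

```text
time: 17.45
tool_pos: [484.5, -224.4, 49.4]
tcp_rot: [-3.14, 0.0, 1.229]
contact_force: [-3.4, 0.4, 3.4]
grip_width: 0.6
```

```bash
python3 look.py b1
```

```text
t 17.45 pos [ 484.5 -224.4   49.4] yaw 70.4 r 55.4 ctool 35.0 43.0 Frad(out) 3.0 Ftan ccw -1.5 q6 -0.24
-158 158 | -159 154 | -157 153 | -156 145 | 19 125 | 21 125 | median 86.6590909090909
```

View pics/b1r.png

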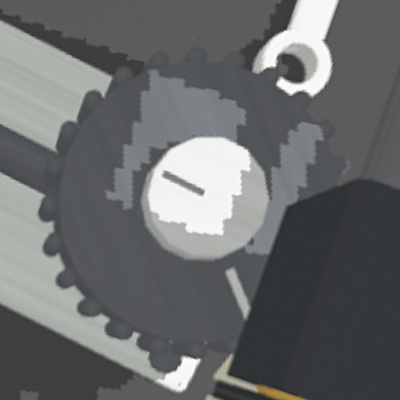

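The mark, at (237,290), is at -158° world, about 498° turned. I'll go 160° further.

>>> arm_command(increments=[1, -6.9, 6.7, 0, -10.0, 1, -12.5, 14.5, 0, -20.0, 1, -16.6, 23.1, 0, -30.0, 1, -19.2, 32.3, 0, -40.0, 1, -20.2, 41.9, 0, -50.0, 1, -19.5, 51.4, 0, -60.0, 1, -17.1, 60.7, 0, -70.0, 1, -13.2, 69.5, 0, -80.0, 1, -7.8, 77.4, 0, -90.0, 1, -1.1, 84.3, 0, -100.0, 1, 6.7, 89.9, 0, -110.0, 1, 15.3, 94.0, 0, -120.0, 1, 24.5, 96.6, 0, -130.0, 1, 34.1, 97.6, 0, -140.0, 1, 43.6, 96.9, 0, -150.0, 1, 52.9, 94.5, 0, -160.0])

```text
time: 19.5
tool_pos: [593.5, -207.2, 49.5]
tcp_rot: [-3.138, 0.0, -2.264]
contact_force: [1.4, -2.6, 0.4]
grip_width: 0.4
```

```bash
python3 look.py b2
```

```text
t 19.5 pos [ 593.5 -207.2   49.5] yaw -129.7 r 56.8 ctool 35.2 44.6 Frad(out) 1.5 Ftan ccw -2.5 q6 -2.91
-2 206 | 0 200 | 0 190 | -3 186 | 0 148 | -3 133 | median 96.60227272727272
```

The mark is at -1°, so about 656° turned, with about 64° still to go. I'll reposition for a short third stroke.

>>> arm_command(increments=[1, -3, -4, 0, 0, 1, -6.3, -7.8, -10, 0, 1, -6.3, -7.8, -40, 0, 1, 5, -8, -40, 10, 1, 16, -9, -40, 20, 1, 27, -10, -40, 30, 1, 38, -11, -40, 40, 1, 49, -12, -40, 50, 1, 60, -12.4, -40, 60, 1, 68.5, -12.4, -40, 70, 1, 68.5, -12.4, -40, 70, 1, 68.5, -12.4, -20, 70, 1, 68.5, -12.4, 0, 70, 1, 68.5, -12.4, 0, 70])

```text
time: 21.3
tool_pos: [557.7, -266.3, 47.6]
tcp_rot: [3.141, -0.003, 2.797]
contact_force: [-0.6, 0.0, 0.8]
grip_width: 0.6
```

```bash
python3 look.py c0
```

```text
t 21.3 pos [ 557.7 -266.3   47.6] yaw 160.2 r 64.1 ctool 40.2 49.9 Frad(out) -0.2 Ftan ccw -0.5 q6 -1.8
0 120 | 0 119 | 1 117 | 0 110 | 3 93 | -149 90 | median 86.73863636363637
```

Run:
```python
import numpy as np
c=np.array([34.8,42.9]);s=np.array([5.4,7.]);out="1, 2.7, 3.5, 0, 0, 1, 5.4, 7, 0, 0"
for k in range(1,8):
    st=9.7;a=np.radians(-st*k);M=np.array([[np.cos(a),-np.sin(a)],[np.sin(a),np.cos(a)]]);d=s-M@c+c
    out+=f", 1, {d[0]:.1f}, {d[1]:.1f}, 0, {-st*k:.1f}"
print(out)
```

```text
1, 2.7, 3.5, 0, 0, 1, 5.4, 7, 0, 0, 1, -1.3, 13.5, 0, -9.7, 1, -6.9, 21.0, 0, -19.4, 1, -11.1, 29.3, 0, -29.1, 1, -13.8, 38.3, 0, -38.8, 1, -15.0, 47.5, 0, -48.5, 1, -14.6, 56.9, 0, -58.2, 1, -12.6, 66.0, 0, -67.9
```

>>> arm_command(increments=[1, 2.7, 3.5, 0, 0, 1, 5.4, 7, 0, 0, 1, -1.3, 13.5, 0, -9.7, 1, -6.9, 21.0, 0, -19.4, 1, -11.1, 29.3, 0, -29.1, 1, -13.8, 38.3, 0, -38.8, 1, -15.0, 47.5, 0, -48.5, 1, -14.6, 56.9, 0, -58.2, 1, -12.6, 66.0, 0, -67.9])

```text
time: 22.48
tool_pos: [593.6, -209.6, 49.8]
tcp_rot: [-3.138, 0.001, -2.298]
contact_force: [1.5, -3.2, -0.6]
grip_width: 0.1
```

```bash
python3 look.py c1
```

```text
t 22.475 pos [ 593.6 -209.6   49.8] yaw -131.7 r 57.0 ctool 34.9 45.1 Frad(out) 1.7 Ftan ccw -3.1 q6 -2.88
-96 98 | -94 98 | -95 98 | -93 98 | -97 98 | -142 98 | median 95.61363636363636
```

View pics/c1r.png

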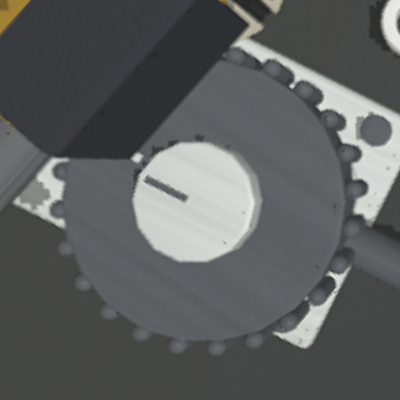

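The mark's inner end, at (137,157), is about 12° short of the cap line, so about 708°, well inside the tolerance. I'll retreat, lift and move above the specimen side of the stop plate at yaw 63.4°.

>>> arm_command(increments=[1, -3, -4, 0, 0, 1, -6.3, -7.8, -15, 0, 1, -6.3, -7.8, -45, 0, 1, -10, 0, -45, 10.3, 1, -15, 5, -45, 20.6, 1, -20, 10, -45, 30.9, 1, -26, 16, -45, 41.2, 1, -32, 22, -45, 51.5, 1, -38, 28, -45, 61.8, 1, -44, 34, -45, 72.1, 1, -50, 40, -45, 82.4, 1, -56, 46, -45, 92.7, 1, -62, 52, -45, 103, 1, -68, 60, -45, 113.3, 1, -74, 68, -45, 123.6, 1, -78.8, 75.8, -45, 133.9, 1, -78.8, 75.8, -45, 144.2, 1, -78.8, 75.8, -45, 154.5, 1, -78.8, 75.8, -45, 164.9, 1, -78.8, 75.8, -45, 164.9])

```text
time: 25.02
tool_pos: [588.9, -100.2, 93.8]
tcp_rot: [-3.141, -0.0, 1.1]
contact_force: [-0.2, 1.1, -0.6]
grip_width: 0.6
```

```bash
python3 look.py d0
python3 - <<'E'
from h import *
im=imaging.capture("top")
a=cv2.resize(im[140:260,330:480],(400,320),interpolation=cv2.INTER_CUBIC)
b=cv2.imread("pics/d0.png")[:,120:520]
can=np.zeros((400,800,3),np.uint8);can[:320,:400]=a;can[:,400:]=b;cv2.imwrite("pics/v6.png",can)
E
```

```text
t 25.025 pos [ 588.9 -100.2   93.8] yaw 63.0 r 117.8 ctool -117.8 1.4 Frad(out) 0.9 Ftan ccw 0.7 q6 0.17
123 211 | 3 211 | 124 211 | 1 211 | 122 211 | 126 211 | median 207.39772727272725
```

View pics/v6.png

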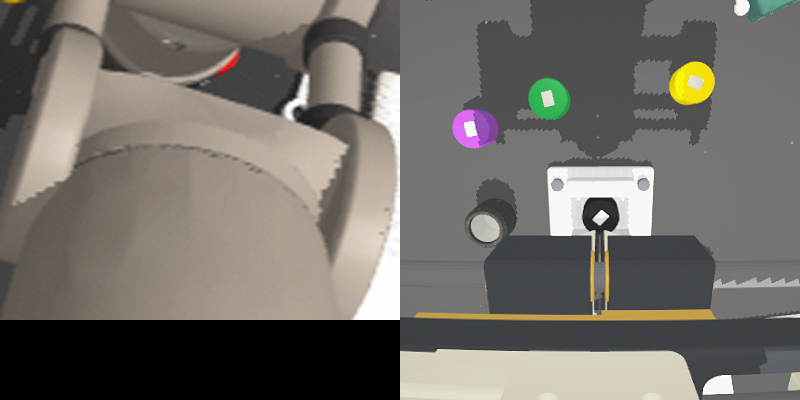

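The wrist view shows the specimen centred at (320,215), square to the tool. I'll measure it and then descend.

Run:
```python
from h import *
o=sensors.get_obs();C=cam("wrist",o)
p=px2w(C,(320,216),31);c=np.array([536.7,-205.8]);e=(c-p)/np.hypot(*(c-p))
print("spec",p,"dist",np.hypot(*(c-p)),"dir",np.degrees(np.arctan2(e[1],e[0])),"TCP clampx",60-(c-o["tool_pos"][:2])@e)
```

```text
spec [ 588.78297199 -101.6673328 ] dist 116.43130313507655 dir -116.57237451532252 TCP clampx -57.84028397130258
```

>>> arm_command(increments=[1, 0, 0, 20, 0, 1, 0, 0, 40, 0, 1, 0, 0, 51, 0, 1, 0, 0, 51, 0, 1, -4, 0, 51, 0, 1, -4, 0, 51, 0])

```text
time: 25.88
tool_pos: [587.4, -104.1, 43.5]
tcp_rot: [3.14, -0.0, 1.101]
contact_force: [-0.5, 0.3, -0.2]
grip_width: 0.2
```

>>> arm_command(increments=[1, -2, 0, 0, 0, 1, -4, 0, 0, 0, 1, -6, 0, 0, 0, 1, -8, 0, 0, 0, 1, -10, 0, 0, 0, 1, -12, 0, 0, 0, 1, -12, 0, 0, 0])

```text
time: 26.75
tool_pos: [581.7, -114.6, 42.7]
tcp_rot: [3.141, 0.0, 1.101]
contact_force: [1.5, 1.0, 0.9]
grip_width: 0.6
```

>>> arm_command(increments=[1, -2, 0, 0, 0, 1, -4, 0, 0, 0, 1, -6, 0, 0, 0, 1, -8, 0, 0, 0, 1, -10, 0, 0, 0, 1, -12, 0, 0, 0, 1, -14, 0, 0, 0, 1, -16, 0, 0, 0, 1, -18, 0, 0, 0, 1, -18, 0, 0, 0])

```text
time: 28.0
tool_pos: [573.1, -130.5, 42.6]
tcp_rot: [-3.141, 0.0, 1.101]
contact_force: [2.3, 0.8, 1.1]
grip_width: 0.6
```

>>> arm_command(increments=[1, -1, 0, 0, 0, 1, -2, 0, 0, 0, 1, -3, 0, 0, 0, 1, -3, 0, 0, 0])

```text
time: 28.5
tool_pos: [571.8, -133.0, 42.6]
tcp_rot: [-3.141, 0.0, 1.101]
contact_force: [0.9, 1.5, 0.9]
grip_width: 0.5
```

>>> arm_command(increments=[1, -0.7, 0, 0, 0, 1, -1.5, 0, 0, 0, 1, -1.5, 0, 0, 0])

```text
time: 28.88
tool_pos: [571.7, -133.2, 42.6]
tcp_rot: [-3.141, -0.002, 1.101]
contact_force: [3.4, 7.9, -0.8]
grip_width: 0.7
```

>>> arm_command(increments=[1, -0.7, 0, 0, 0, 1, -1.5, 0, 0, 0, 1, -1.5, 0, 0, 0])

```text
time: 29.25
tool_pos: [571.7, -133.2, 42.7]
tcp_rot: [-3.142, -0.004, 1.101]
contact_force: [6.6, 12.3, -0.8]
grip_width: 0.4
```

End stop felt: no further motion, and the force rose to 14 N. I'll back off, lift and swing clear to check.

>>> arm_command(increments=[1, 8, 0, 0, 0, 1, 14, 0, -10, 0, 1, 14, 0, -50, 0, 1, 14, 0, -100, 0, 1, 14, 0, -150, 0, 1, 50, -30, -160, 0, 1, 85, -65, -160, 0, 1, 125, -100, -160, 0, 1, 160, -135, -160, 0, 1, 195, -167, -160, 0, 1, 195, -167, -160, 0])

```text
time: 30.62
tool_pos: [509.1, 116.1, 203.6]
tcp_rot: [3.141, -0.0, 1.105]
contact_force: [0.2, -0.6, 0.4]
grip_width: 0.2
```

Run:
```python
from h import *
o=sensors.get_obs();print(o["time"],o["tool_pos"],o["contact_force"])
im=imaging.capture("top");cv2.imwrite("pics/top9.png",im);s=imaging.capture("scene")
C=cam("top");i0=cv2.imread("pics/top0.png")
f=lambda a:cv2.resize(a,(480,360),interpolation=cv2.INTER_CUBIC)
can=np.zeros((600,800,3),np.uint8)
can[:480,:640]=cv2.resize(im[140:260,325:485],(640,480),interpolation=cv2.INTER_CUBIC)
can[480:,:160]=i0[140:260,325:485]
can[350:600,500:]=cv2.resize(s[170:300,300:456],(300,250))
cv2.imwrite("pics/v9.png",can)
d=cv2.absdiff(im,i0).max(2)
for n,(u,v) in dict(loupe=(349,229),magnet=(411,159),m1=(226,202),m2=(223,279),ind=(205,243),green=(316,182),spec=(367,184),wrench=(443,183)).items(): print(n,(d[v-8:v+9,u-8:u+9]>40).sum())
```

```text
30.625 [509.08543557 116.05381207 203.57043154] [ 0.24915196 -0.63546234  0.3555132 ]
loupe 0
magnet 0
m1 272
m2 39
ind 0
green 0
spec 75
wrench 0
```

View pics/v9.png

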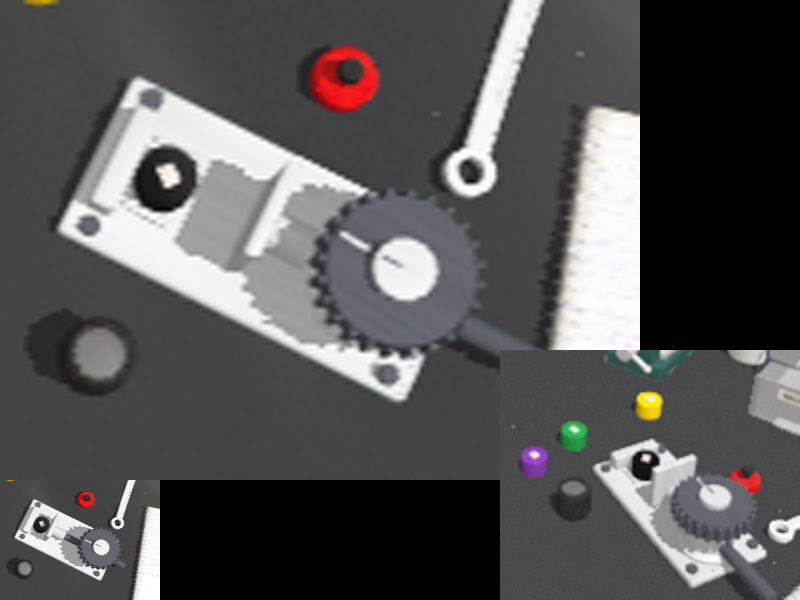

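The final view shows the mark nearly in line with the cap line, the plate fully back and the specimen in its place. The loupe, magnet pot and wrench have not moved. Handing in.

```bash
python3 -c "
from plant import ticket; print(ticket.close_job())"
```

```text
the job is handed in; nothing more can be done
None
```

I turned the locking ring about two full turns anticlockwise, then pushed the stop plate fully back, and handed the job in at about 31 s with the arm clear.

- **Ring:** I rolled it with a corner of the shut fingers on the ribs, in three strokes. Tracking the mark puts it at about 708°, roughly 12° short of two turns and well inside the quarter-turn tolerance.
- **Stop plate:** I pushed it about 30 mm, until it stopped moving and the force rose to about 14 N.
- **Final pictures:** They show the plate back and the specimen standing in its place. The loupe, magnet pot, indenter, wrench and green specimen look unchanged from the start.
- **Checks that disagreed:**
  - The final picture differed from the start at both loose mounts. I put that down to the raised arm being in view there and never worked near them, but I did not confirm it separately.
  - It also differed slightly at the specimen, which I take to be the shadow changing once the plate had moved.

The highest force reading at the end of any move was about 14 N; forces during moves were not shown.

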